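# Shorten the telescopic leg and pack it

## Robot

A 6-joint arm with a two-finger parallel gripper is mounted at the origin on the work surface. World frame = base frame: x ahead of the robot, y to its left, z up, the work surface at z = 0. Lengths are in m, angles in rad, forces in N, time in s.
With the tool pointing down it reaches from about 0.375 to 0.9 m from the base axis. Payload 3.1 kg.
Tool frame: the origin (TCP) lies between the finger pads; the fingertips stand 22 mm ahead of it and the grasp point (between the pads) lies 3 mm ahead of it; z points along the fingers, y is the line along which they close (so a half turn about z gives the same grasp; the last joint's range is limited). The gripper opens to 87 mm and grips with 3 to 60 N. Pads are 19 mm wide; open, the fingers measure 117 mm over their backs; the gripper's body (75 mm by 190 mm) begins 51 mm behind the grasp point.
Start: joints at [-1.486, 0.527, 1.433, -0, 1.181, -0.178], TCP at [0.163, -0.603, 0.245] pointing down, gripper open.
Joint ranges: [-3.08, 3.08], [-0.75, 2.2], [0.22, 2.44], [-1.43, 4.57], [0, 2.65], [-2.85, 2.85]. Speed limits (rad/s): [2.79, 2.79, 3.14, 3.14, 3.14, 3.14].

## Interface

Orientations are given as a unit quaternion [x, y, z, w].
In Python, from rig import robot gives the robot as it stands.
- The arm moves only by the tool move_arm, never from a script. Its argument "series" is text: rows parted by semicolons, each of 6 numbers parted by spaces: the shift along the tool's x, y, z in mm, then the turn, a rotation vector about the tool's x, y, z in degrees. In form: dx dy dz ax ay az; .... A call has 1 to 8 rows; each row is the pose to reach, as a shift and turn from the pose commanded when the call began, along the tool's axes at that moment; what a row does not reach only later rows make up. A row lasts 1/12 s, in which the tool goes at most 41.7 mm and 7.16 degrees, less where a joint would pass 70% of its speed; a pose out of reach is approached as far as the arm can. A call with a gripper value outside its range is refused whole. "jaw" is the opening, from 0 (shut) to 1 (fully open), set as the call begins (left out, the last holds). The fingers move at their own pace and stop on an object; "newtons" is the grip in N (left out, the last holds). Time passes only in rows, so rows that repeat a pose let the fingers close. It gives the time, the measured TCP pose, the force, the opening and the grip force at its end, in the units of the state.
- robot.get_obs(): the state, without advancing time (a new reading comes with each control period).
- robot.camera(name): name is "side" or "top" or "wrist"; returns a dict with "img" (384x512x3 uint8, red, green, blue), "mtx" (3x3 intrinsics, pixels), "distortion" ([k1, k2, p1, p2, k3] as OpenCV has them; the pictures are not rectified), "world_to_cam" (4x4, takes a point from world to camera coordinates). Camera axes: x right, y down, z forward; pixel columns grow to the right and rows downward; lengths in m; the calibration is good to about 2 mm. A picture is of the moment at which its call begins. There is no depth.
- robot.hand_in(): hands the job in; it is judged then, once.
Trained networks look in a picture, given as the dict that the camera call returned (one of the last four; its "shot" number tells which), for a name from the list of things; names that differ only in an ending like _2 or _b are one class to them, and where a whole thing is asked for, a point or a joint stands for the part that bears it (a point fixed in the world has none). Each returns a list of dicts, best first, with "p" (0 to 1); they miss things now and then, are a little off and sometimes report something else, mostly with a low value. They report only what shows in the picture. A call takes as long as a camera call.
- robot.search_frame(picture, thing): "xyz" ([x, y, z] in m, in world coordinates, good to about 4 mm: the middle of the surface that is visible of it).
- robot.tip_of(picture, thing): "xyz" ([x, y, z] in m, in world coordinates, good to about 4 mm: a listed point, or the origin of a listed thing).
The state is a dict: "time": time; "q": joint angles; "joint_velocities": joint speeds; "joint_torque": joint torques, N m; "position": TCP position; "tool_rot": TCP orientation; "ft_force": force on the tool from outside, world axes, zero at the start; "moment": the same for the moment, N m; "grip_width": finger opening in m; "grip_force": force on a finger pad.
Only numpy, scipy, OpenCV 4.12 (cv2) and the standard library are available. Lean on these libraries where they do the work, as an engineer would, in place of code of your own. Each camera call takes 0.05 s, during which the arm holds its last target. There are 200 camera calls.

## Task

This telescopic leg is one hole too long for its carton: press in the brass button and slide the blue sleeve towards the foot until the button springs fully out of the next hole (the batten is there to brace the black foot against). Be gentle: no hard squeezing or ramming. Then lay it down flat in the carton beside its twin, without dropping it, and leave the twin and the other things alone.

Things in the scene. Friction and masses are not known exactly. Their poses are not given: they have to be found in the camera images.
- board: plywood board fixed to the bench, 400 x 130 mm, 15 mm thick (its top is 15 mm above the origin), with a batten across its +x end. Origin: centre of the underside; x along the board towards the batten, z up
- batten: dark wooden batten fixed on the board's +x end, 30 mm thick, 130 mm wide, 45 mm high. Origin: foot of the face that looks to the board's -x, midway, on the board's top; same axes as the board. The leg's foot is 4 to 32 mm short of this face at the start and slides up to it when the leg is pushed (2 to 5 N on the board, more if pressed down). Never push the foot on it with over 20 N
- leg: the telescopic support leg, loose, 0.45 to 0.65 kg, lying on the board: a zinc inner tube 25 mm square with a 60 x 60 mm black plastic foot, inside a blue sleeve 30 mm square with a 60 x 60 mm dark flange. Origin: on the underside (lower edges of foot and flange), straight below the button; x along the tube towards the foot, z up. The tube's axis is at z = 30 mm
- leg_axis (a point): point on the leg's tube axis beside the button, 30 mm above the leg's origin. From here the foot's end face is 144 mm on towards +x and the flange's outer face 166 mm towards -x, less as far as the sleeve has slid. The shortened leg's centre of mass is near +10 mm
- leg_sleeve (a joint): how far the blue sleeve has slid towards the foot, m: 0 at the start. The next hole comes somewhere between 0.036 and 0.060 (the spacing differs from leg to leg and is not known here), the one after 0.040 later (too short). 2 mm of play in a hole. The bare sleeve drags with 2 N; 7 to 12 N drive the pressed button under the hole's edge, then it rubs a little; at the next hole it springs out and the sleeve stops dead
- leg_button (a joint): brass snap button of the inner tube, 10 mm across, domed, at axis height on the leg's -y side. Value: how far it is pressed in, m: 0 = out (6.5 mm proud of the sleeve), 0.0065 = flush, 0.008 = under the wall. Spring: 2.4 N out, 4.4 N flush. Pinching the sleeve across its y sides at the button (15 to 30 N; over 40 N dents the tube) presses it flush and holds the sleeve for pushing
- sleeve_mid (a point): point on the tube axis halfway along the blue sleeve, which is 180 mm long; the first hole is 70 mm, the sleeve's open end 90 mm from it towards the foot, the flange's outer face 96 mm the other way. The holes, 12 mm across, are in the leg's -y face
- carton: open cardboard carton fixed to the bench, inside 290 x 200 mm, walls 4 mm thick and 55 mm high, floor 4 mm thick. Origin: centre of the underside; x along its length, y towards the half where the twin lies; the free half is the -y one (centre about y = -50 mm). The leg lies in it lengthwise, either way round; the tube's axis is then 34 mm above the origin
- leg_packed: the twin leg, already shortened and packed (262 mm long, same frame as the leg), loose, lying lengthwise in the carton's +y half, its axis about 50 mm from the middle. Leave alone
- chuck: three-jaw lathe chuck, 160 mm across, 105 mm high, 7.5 kg, left of the work; origin under its centre. Leave alone
- chuck_key: T-handled chuck key, 120 x 110 mm, lying at the near left. Leave alone
- blue_box: blue and white box, 140 x 170 x 120 mm, on the right. Leave alone
- red_box: white and red box, 110 x 110 x 90 mm, on the right. Leave alone
- bearing_box: small cardboard box, 60 x 60 x 30 mm, beyond the work. Leave alone
- tape_roll: roll of brown packing tape lying flat, 104 mm across, 48 mm high, on the left. Leave alone

How it is judged:
On the way:
1. the sleeve has been slid to its next hole (33 to 64 mm along) with the button sprung out through it (less than 2 mm pressed) (value of joint leg_sleeve between 0.033 and 0.064 m and value of joint leg_button below 0.002 m), for 0.2 s.
At the end, for the whole second after the job is handed in: The sleeve sits at its next hole (33 to 64 mm along) with the button out (under 2 mm pressed), and the leg lies at rest, flat on the carton's floor (axis under 42 mm above the carton's underside at both points), lengthwise in the free half, released (all of step 1 and x of leg_axis in the frame of carton between -0.042 and 0.042 m and y of leg_axis in the frame of carton between -0.1 and 0.005 m and z of leg_axis in the frame of carton between 0.02 and 0.042 m and z of sleeve_mid in the frame of carton below 0.042 m and angle between the x axis of leg and the x axis of carton, either way round below 0.15 rad and linear speed of leg below 0.02 m/s); the robot touches nothing.
It fails at once if the sleeve is pushed past its next hole (more than 68 mm along) (value of joint leg_sleeve above 0.068 m).
It fails at once if the foot is pushed against the batten too hard (over 20 N) (contact force between leg and batten above 20 N).
It fails at once if the leg is squeezed or pushed too hard by the fingers (over 90 N, both fingers together) (contact force between the fingers and leg above 90 N).
It fails at once if the leg is dropped (falls at over 0.45 m/s with no finger on it, a fall of about 10 mm) or pressed on the carton with over 60 N ((linear speed of leg above 0.45 m/s and contact force between the fingers and leg below 0.5 N) or contact force between leg and carton above 60 N).
It fails at once if the packed twin or another loose thing on the bench is moved by over 20 mm (distance of any of leg_packed, chuck, chuck_key, blue_box, red_box, bearing_box, tape_roll from where it was at the start of the episode above 0.02 m).
It also fails if it takes over 61 s, if anything falls off the work surface, if the arm or the gripper's body presses on something with over 40 N, if the wrist force passes 120 N, or if a joint passes its speed limit or range.

## Working session

There is one attempt and no reset: what is moved stays moved. The work goes in short steps, Python scripts to look and compute and a tool call to move; the robot and the scene stay as the last step left them, time stands still between calls to the robot, and variables do not carry over. Pictures are saved under pics/ and viewed, at most 10 in all, crops included, and the job is handed in when it is done.

Besides the shell and the picture viewer there is one more tool, called after "Emit:" by a JSON object that holds its "name" and its "arguments", one argument or row to a line. move_arm: Moves the arm, as the interface text tells. Its arguments: {"type":"object","properties":{"series":{"type":"string"},"jaw":{"type":"number"},"newtons":{"type":"number"}},"required":["series"]}

```bash
mkdir -p pics; cat > a.py <<'E'
from rig import robot
import cv2, numpy as np
def shot(n,f=None):
    c=robot.camera(n)
    if f: cv2.imwrite('pics/'+f,c['img'][:,:,::-1])
    return c
E
python3 - <<'E'
from a import *
t=shot('top','t0.png'); s=shot('side','s0.png')
a=np.hstack([t['img'],s['img']])[:,:,::-1]
cv2.imwrite('pics/b0.png',cv2.resize(a,(800,300)))
for c in (t,s):
    for n in ['leg','leg_axis','sleeve_mid','leg_button','batten','board','carton','leg_packed']:
        for f in ('tip_of','search_frame'):
            try: print(n,f,[(np.round(d['xyz'],3).tolist(),round(d['p'],2)) for d in getattr(robot,f)(c,n)][:3])
            except Exception as e: print(n,f,e)
print(robot.get_obs())
E
```

```text
leg tip_of [([0.552, 0.235, 0.014], 0.93), ([0.547, -0.244, -0.004], 0.22)]
leg search_frame [([0.534, 0.233, 0.061], 0.86), ([0.334, 0.347, 0.01], 0.53)]
leg_axis tip_of [([0.55, 0.231, 0.046], 0.78)]
leg_axis search_frame [([0.536, 0.234, 0.062], 0.74), ([0.474, 0.24, 0.062], 0.4)]
sleeve_mid tip_of [([0.484, 0.243, 0.046], 0.58)]
sleeve_mid search_frame [([0.477, 0.24, 0.059], 0.97)]
leg_button tip_of it knows: batten, bearing_box, blue_box, board, carton, chuck, chuck_key, leg, leg_axis, leg_packed, red_box, sleeve_mid, tape_roll
leg_button search_frame [([0.551, -0.257, -0.001], 0.38)]
batten tip_of [([0.722, 0.209, 0.014], 0.89), ([0.552, 0.236, 0.015], 0.64)]
batten search_frame [([0.727, 0.204, 0.06], 0.8), ([0.534, 0.235, 0.062], 0.23)]
board tip_of [([0.557, 0.222, -0.004], 0.73)]
board search_frame [([0.562, 0.206, 0.011], 0.62)]
carton tip_of [([0.548, -0.245, -0.003], 0.73), ([0.455, 0.454, 0.001], 0.48)]
carton search_frame [([0.55, -0.259, 0.002], 0.55), ([0.562, 0.206, 0.016], 0.34)]
leg_packed tip_of [([0.535, -0.196, 0.005], 0.59)]
leg_packed search_frame [([0.545, 
[... 1045 characters left out ...]
48550389e+00,  5.27473417e-01,  1.43271026e+00, -1.20148063e-07,
        1.18140896e+00, -1.78496782e-01]), 'joint_velocities': array([ 7.77136540e-04, -1.39130483e-03, -3.83497806e-04,  3.51745602e-05,
        1.17798668e-03, -3.03793351e-03]), 'joint_torque': array([ 1.92688603e-03, -4.39988315e+01, -1.76981127e+01,  6.33472600e-02,
        5.02830790e-02, -9.58582035e-06]), 'position': array([ 0.16299064, -0.6033423 ,  0.24456147]), 'tool_rot': array([ 9.91314505e-01,  1.31512555e-01, -5.57590260e-08,  2.60793583e-09]), 'ft_force': array([-0.6995883 ,  0.37620028, -0.96647027]), 'moment': array([-0.00641354,  0.00560941, -0.0120002 ]), 'grip_force': 0.0, 'grip_width': 0.08709528767366606}
```

View pics/t0.png

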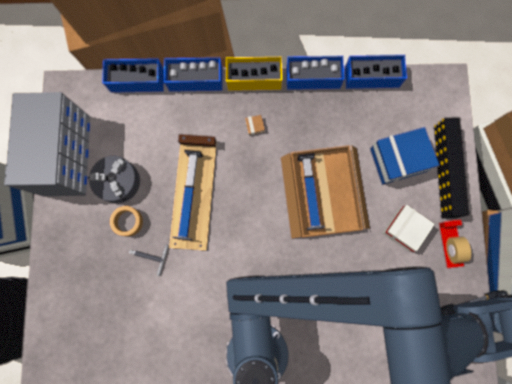

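View pics/s0.png

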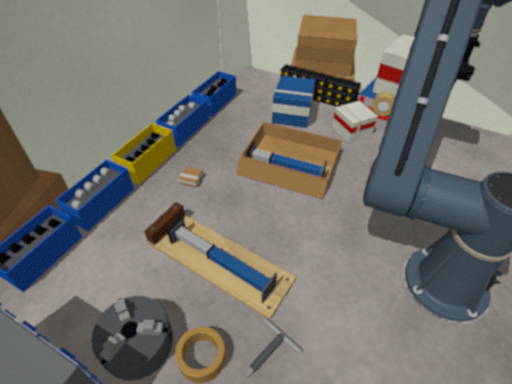

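Top view: the leg lies on the board at about (190,195) with its foot up at (195,155) near the batten at (197,140). The carton is at (325,190) with the twin in its left half. The side view agrees: leg around (225,260), carton around (290,160). Next I fit the sleeve lines.

```bash
cat >> a.py <<'E'
def back(c,uv,z):
    p=cv2.undistortPoints(np.array(uv,float).reshape(-1,1,2),c['mtx'],np.array(c['distortion'],float)).reshape(-1,2)
    T=c['world_to_cam'];R=T[:3,:3];o=-R.T@T[:3,3]
    d=np.c_[p,np.ones(len(p))]@R
    return o+d*((z-o[2])/d[:,2])[:,None]
def proj(c,P):
    T=c['world_to_cam']
    return cv2.projectPoints(np.array(P,float).reshape(-1,3),cv2.Rodrigues(T[:3,:3])[0],T[:3,3],c['mtx'],np.array(c['distortion'],float))[0].reshape(-1,2)
def fitblue(c,box,z):
    x0,y0,x1,y1=box
    im=c['img'].astype(int);m=np.zeros(im.shape[:2],bool)
    m[y0:y1,x0:x1]=((im[...,2]-im[...,0]>50))[y0:y1,x0:x1]
    v,u=np.nonzero(m);P=back(c,np.c_[u,v],z)[:,:2]
    m0=P.mean(0);d=np.linalg.svd(P-m0,full_matrices=False)[2][0]; d=d*np.sign(d[0])
    s=(P-m0)@d; n=(P-m0)@np.array([-d[1],d[0]])
    return m0,np.degrees(np.arctan2(d[1],d[0])),m0+d*s.min(),m0+d*s.max(),np.ptp(s),np.percentile(n,[1,99])
E
python3 - <<'E'
from a import *
t=shot('top')
print(fitblue(t,(165,145,215,250),.06)); print(fitblue(t,(295,150,325,235),.049))
im=t['img']
a=cv2.resize(im[125:260,150:380,::-1],None,fx=3.4,fy=3.4,interpolation=cv2.INTER_CUBIC)
cv2.imwrite('pics/t1.png',a)
E
```

```text
(array([0.47846717, 0.2370288 ]), np.float64(-6.460794633039263), array([0.3952359 , 0.24645412]), array([0.56478159, 0.22725434]), np.float64(0.17062934000944807), array([-0.01394431,  0.01378208]))
(array([ 0.51102792, -0.19797343]), np.float64(6.038480593536418), array([ 0.42706141, -0.20685569]), array([ 0.59609831, -0.1889744 ]), np.float64(0.16998004276975348), array([-0.01408529,  0.0141543 ]))
```

View pics/t1.png

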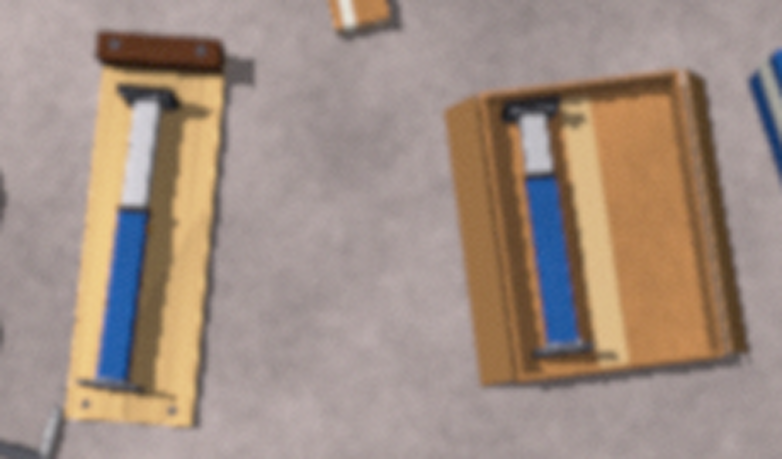

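Leg yaw is about −6.5°, with the button near (0.549, 0.229). Carton yaw is about +6°, with the free half at right. I'm moving above the leg by an outward path.

Emit:
{"name": "move_arm", "arguments": {
  "series": "366 -215 -20 0 0 21.6;366 -215 -20 0 0 21.6;366 -215 -20 0 0 21.6;366 -215 -20 0 0 21.6;366 -215 -20 0 0 21.6;366 -215 -20 0 0 21.6;366 -215 -20 0 0 21.6;366 -215 -20 0 0 21.6",
  "jaw": 1,
  "newtons": 18
}}

```text
time: 2.32
position: [0.3968, -0.3647, 0.2605]
tool_rot: [0.998, -0.057, 0.0, 0.0]
ft_force: [-0.5, -1.5, 0.0]
grip_width: 0.087
grip_force: 0.0
```

Emit:
{"name": "move_arm", "arguments": {
  "series": "83 -607 20 0 0 0;83 -607 20 0 0 0;83 -607 20 0 0 0;83 -607 20 0 0 0;83 -607 20 0 0 0;83 -607 20 0 0 0;83 -607 20 0 0 0;83 -607 20 0 0 0"
}}

```text
time: 2.98
position: [0.478, -0.0414, 0.2496]
tool_rot: [0.998, -0.057, 0.0, 0.0]
ft_force: [0.8, -0.2, 0.1]
grip_width: 0.0871
grip_force: 0.0
```

Emit:
{"name": "move_arm", "arguments": {
  "series": "39 -276 85 0 0 0;39 -276 85 0 0 0;39 -276 85 0 0 0;39 -276 85 0 0 0;39 -276 85 0 0 0;39 -276 85 0 0 0;39 -276 85 0 0 0;39 -276 85 0 0 0"
}}

```text
time: 3.65
position: [0.5483, 0.2328, 0.1622]
tool_rot: [0.999, -0.054, 0.0, -0.001]
ft_force: [0.3, -0.7, 0.2]
grip_width: 0.0869
grip_force: 0.0
```

```bash
python3 - <<'E'
from a import *
w=shot('wrist','w1.png')
o=robot.get_obs();print(o['position'],o['time'],o['joint_velocities'])
for n in ['leg','leg_axis','sleeve_mid','batten']:
    print(n,[(np.round(d['xyz'],3).tolist(),round(d['p'],2)) for d in robot.tip_of(w,n)][:2])
print('btn',[(np.round(d['xyz'],3).tolist(),round(d['p'],2)) for d in robot.search_frame(w,'leg_button')][:3])
E
```

```text
[0.54748311 0.22986226 0.16287229] 3.7 [-0.06341005 -0.04049403  0.04188069 -0.02905066  0.01566093 -0.01743727]
leg [([0.548, 0.235, 0.016], 0.84)]
leg_axis [([0.552, 0.232, 0.045], 0.9)]
sleeve_mid [([0.481, 0.242, 0.045], 0.76), ([0.554, 0.233, 0.042], 0.54)]
batten []
btn [([0.555, 0.214, 0.052], 0.47)]
```

View pics/w1.png

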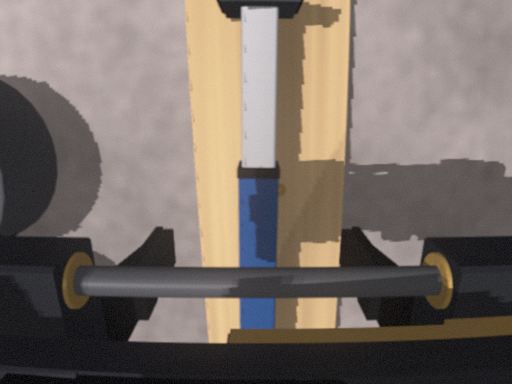

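The wrist view shows the blue sleeve between columns 239 and 278, its open end near row 178 (dark collar 163–178), and the brass button at about (282,189) on the right (−y) side.

```bash
python3 - <<'E'
from a import *
w=shot('wrist')
im=w['img'].astype(int)
print(fitblue(w,(225,180,290,262),.06))
m=np.zeros(im.shape[:2],bool); m[180:200,276:292]=True
# gold-ish: darker than board and saturated
for v in range(182,198): print(v,[tuple(im[v,u]) for u in range(276,292,2)])
print('btn',back(w,[(282,189)],.045),'edges',back(w,[(239,200),(278,200),(259,163),(259,178)],.06),'tube',back(w,[(244,50),(277,50),(244,150),(278,150)],.0575))
print('foot',back(w,[(220,8),(301,12)],.075),robot.get_obs()['position'])
E
```

```text
(array([0.53060837, 0.23888977]), np.float64(-3.548464386739833), array([0.49676701, 0.24098833]), array([0.56485642, 0.23676599]), np.float64(0.06822020332653572), array([-0.01278733,  0.01108688]))
182 [(np.int64(122), np.int64(104), np.int64(81)), (np.int64(126), np.int64(108), np.int64(81)), (np.int64(122), np.int64(104), np.int64(76)), (np.int64(121), np.int64(99), np.int64(79)), (np.int64(122), np.int64(103), np.int64(80)), (np.int64(121), np.int64(101), np.int64(78)), (np.int64(126), np.int64(104), np.int64(78)), (np.int64(125), np.int64(104), np.int64(80))]
183 [(np.int64(121), np.int64(102), np.int64(78)), (np.int64(120), np.int64(104), np.int64(78)), (np.int64(121), np.int64(100), np.int64(78)), (np.int64(122), np.int64(103), np.int64(81)), (np.int64(122), np.int64(103), np.int64(79)), (np.int64(123), np.int64(102), np.int64(78)), (np.int64(129), np.int64(107), np.int64(83)), (np.int64(127), np.int64(107), np.int64(82))]
184 [(np.int64(119), np.int64(99), np.int64(77)), (np.int64(125), np.int64(105), np.int64(82)), (np.int64(117), np.int64(98), np.int64(74)), (np.int64(121)
[... 4808 characters left out ...]
 np.int64(77)), (np.int64(123), np.int64(104), np.int64(77)), (np.int64(126), np.int64(105), np.int64(80)), (np.int64(125), np.int64(108), np.int64(82)), (np.int64(131), np.int64(109), np.int64(81)), (np.int64(124), np.int64(105), np.int64(79))]
btn [[0.54955922 0.20535412 0.045     ]] edges [[0.54896966 0.23917808 0.06      ]
 [0.54557959 0.2098417  0.06      ]
 [0.57550985 0.22091308 0.06      ]
 [0.56425173 0.22219608 0.06      ]] tube [[0.65486746 0.22221514 0.0575    ]
 [0.65228088 0.19968145 0.0575    ]
 [0.58593187 0.23079678 0.0575    ]
 [0.58307219 0.205991   0.0575    ]]
foot [[0.67957023 0.23365762 0.075     ]
 [0.67143785 0.18354238 0.075     ]] [0.54788526 0.22503512 0.16502021]
```

The arm was still settling between the two shots, so I let it settle and measure again.

Emit:
{"name": "move_arm", "arguments": {
  "series": "0 0 0 0 0 0;0 0 0 0 0 0;0 0 0 0 0 0",
  "jaw": 0.75
}}

```text
time: 4.25
position: [0.5479, 0.2258, 0.1647]
tool_rot: [0.998, -0.057, 0.0, -0.0]
ft_force: [0.2, -0.9, 0.8]
grip_width: 0.0745
grip_force: 0.0
```

```bash
python3 - <<'E'
from a import *
import pickle
w=shot('wrist'); pickle.dump(w,open('w2.pkl','wb'))
o=robot.get_obs();print(o['position'],o['tool_rot'],o['time'])
print(fitblue(w,(225,150,300,262),.06))
print('leg',[(d['xyz'],d['p']) for d in robot.tip_of(w,'leg_axis')][:1])
print('btn',[(np.round(d['xyz'],3).tolist(),round(d['p'],2)) for d in robot.search_frame(w,'leg_button')][:3])
im=w['img'].astype(int)
b=(im[...,2]-im[...,0]>40)
for v in (190,205,220,235,250):
    u=np.nonzero(b[v,220:310])[0]+220; print(v,u.min(),u.max(),back(w,[(u.min()-.5,v),(u.max()+.5,v)],.06)[:,:2].round(4).tolist())
a=cv2.resize(w['img'][0:270,180:370,::-1],None,fx=2.2,fy=2.2,interpolation=cv2.INTER_CUBIC);cv2.imwrite('pics/w2.png',a)
E
```

```text
[0.547855   0.22593827 0.16462958] [ 9.98371224e-01 -5.70514604e-02  1.62816156e-04 -5.88502565e-05] 4.3
(array([0.53218452, 0.23845881]), np.float64(-5.242436471528273), array([0.497435  , 0.24164721]), array([0.565337  , 0.23541693]), np.float64(0.06818722892355511), array([-0.01237576,  0.01090011]))
leg [([0.554, 0.2329, 0.0439], 0.55)]
btn []
190 229 258 [[0.5579, 0.2467], [0.5553, 0.2243]]
205 229 257 [[0.5461, 0.2483], [0.5436, 0.2264]]
220 230 263 [[0.534, 0.2492], [0.531, 0.2232]]
235 230 258 [[0.5216, 0.2509], [0.519, 0.2284]]
250 231 263 [[0.5087, 0.2519], [0.5058, 0.2259]]
```

View pics/w2.png

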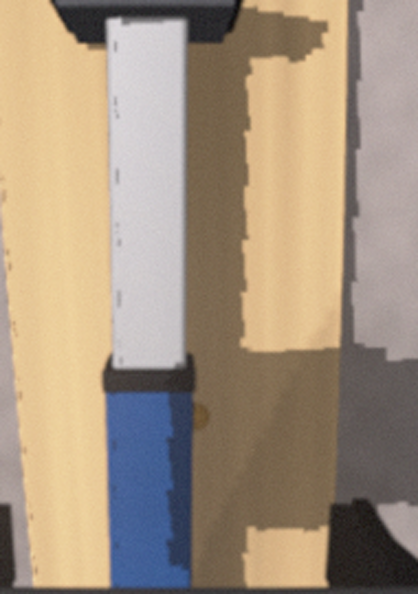

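Crop: sleeve edges run at crop x 109–191 (px 229.5–266.8), the collar ends at y≈390, and the button is at (200,416), i.e. px (271,189).

```bash
python3 - <<'E'
from a import *
import pickle
w=pickle.load(open('w2.pkl','rb'))
f=lambda x,y:(180+x/2.2,y/2.2)
L=back(w,[f(107,400),f(111,580)],.06);R=back(w,[f(193,400),f(190.5,580)],.06)
tl=back(w,[f(107,40),f(112,350)],.0575);tr=back(w,[f(187,40),f(187,350)],.0575)
for n,P in (('L',L),('R',R),('tl',tl),('tr',tr)): print(n,P[:,:2].round(4).tolist(),np.degrees(np.arctan2(*(P[0]-P[1])[[1,0]])))
print('btn',back(w,[f(200,416),f(192,416),f(208,416)],.045).round(4).tolist(),'collar',back(w,[f(149,368),f(149,390)],.06).round(4).tolist())
print('foot', back(w,[f(75,40),f(228,40)],.075).round(4).tolist())
E
```

```text
L [[0.5641, 0.2457], [0.4968, 0.2536]] -6.723287226780119
R [[0.5608, 0.2168], [0.4935, 0.2248]] -6.800630400524514
tl [[0.6767, 0.2308], [0.5805, 0.242]] -6.633285184711246
tr [[0.6738, 0.2064], [0.5776, 0.2169]] -6.256353620409954
btn [[0.5507, 0.2148, 0.045], [0.551, 0.2177, 0.045], [0.5504, 0.212, 0.045]] collar [[0.5735, 0.2302, 0.06], [0.5659, 0.2311, 0.06]]
foot [[0.6741, 0.2389, 0.075], [0.669, 0.1955, 0.075]]
```

Emit:
{"name": "move_arm", "arguments": {
  "series": "4 -7 30 0 0 0;4 -7 60 0 0 0;4 -7 90 0 0 0;4 -7 110 0 0 0;4 -7 115 0 0 0;4 -7 115 0 0 0;4 -7 115 0 0 0;4 -7 115 0 0 0",
  "jaw": 0.75
}}

```text
time: 5.07
position: [0.5538, 0.2333, 0.0509]
tool_rot: [0.998, -0.057, 0.002, -0.0]
ft_force: [0.2, -0.3, -0.2]
grip_width: 0.0655
grip_force: 0.0
```

Emit:
{"name": "move_arm", "arguments": {
  "series": "0 0 1 0 0 0;0 0 1 0 0 0;0 0 1 0 0 0;0 0 1 0 0 0;0 0 1 0 0 0;0 0 1 0 0 0;0 0 1 0 0 0;0 0 1 0 0 0",
  "jaw": 0,
  "newtons": 18
}}

```text
time: 5.73
position: [0.5526, 0.2325, 0.0487]
tool_rot: [0.998, -0.056, 0.0, 0.0]
ft_force: [-0.1, -2.8, 3.4]
grip_width: 0.03
grip_force: 18.0
```

```bash
python3 - <<'E'
from a import *
o=robot.get_obs();print(o)
E
```

```text
{'time': 5.7333, 'q': array([ 2.12362174e-01,  7.66794553e-01,  1.63104759e+00, -9.75966020e-04,
        7.43757898e-01,  1.89685387e+00]), 'joint_velocities': array([ 0.00102636,  0.00099305,  0.00080063, -0.00184126, -0.00066167,
        0.00076529]), 'joint_torque': array([ 1.81976482e+00, -4.43801808e+01, -1.01294169e+01,  7.11345356e-01,
       -3.99310794e-01,  2.51305741e-03]), 'position': array([0.55260983, 0.23250918, 0.0486622 ]), 'tool_rot': array([ 9.98404891e-01, -5.64585240e-02,  8.43159078e-05,  3.19473076e-04]), 'ft_force': array([-0.09534439, -2.83827153,  3.4022801 ]), 'moment': array([-0.63105064,  0.152046  ,  0.01499272]), 'grip_force': 17.997962152585387, 'grip_width': 0.029977432678405143}
```

Emit:
{"name": "move_arm", "arguments": {
  "series": "2 0 -1 0 0 0;4 0 -1 0 0 0;6 0 -1 0 0 0;8 0 -1 0 0 0;10 0 -1 0 0 0;12 0 -1 0 0 0;14 0 -1 0 0 0;16 0 -1 0 0 0"
}}

```text
time: 6.4
position: [0.5687, 0.2312, 0.049]
tool_rot: [0.998, -0.057, -0.0, -0.0]
ft_force: [-0.3, -1.6, -5.5]
grip_width: 0.0297
grip_force: 18.0
```

Emit:
{"name": "move_arm", "arguments": {
  "series": "1 0 0.3 0 0 0;2 0 0.3 0 0 0;3 0 0.3 0 0 0;4 0 0.3 0 0 0;5 0 0.3 0 0 0;6 0 0.3 0 0 0"
}}

```text
time: 6.9
position: [0.5744, 0.2305, 0.049]
tool_rot: [0.998, -0.057, 0.0, -0.0]
ft_force: [-0.0, 0.4, -4.7]
grip_width: 0.0296
grip_force: 18.0
```

Emit:
{"name": "move_arm", "arguments": {
  "series": "0.5 0 0.3 0 0 0;1 0 0.3 0 0 0;1.5 0 0.3 0 0 0;2 0 0.3 0 0 0;2.5 0 0.3 0 0 0;3 0 0.3 0 0 0"
}}

```text
time: 7.4
position: [0.5772, 0.2302, 0.0487]
tool_rot: [0.998, -0.057, -0.0, 0.0]
ft_force: [-0.6, 0.4, -3.8]
grip_width: 0.0296
grip_force: 18.0
```

Emit:
{"name": "move_arm", "arguments": {
  "series": "0.5 0 0.2 0 0 0;1 0 0.2 0 0 0;1.5 0 0.2 0 0 0;2 0 0.2 0 0 0;2.5 0 0.2 0 0 0;3 0 0.2 0 0 0;3 0 0.2 0 0 0"
}}

```text
time: 7.98
position: [0.5804, 0.2298, 0.0487]
tool_rot: [0.998, -0.057, 0.0, -0.0]
ft_force: [-2.3, 0.1, -0.6]
grip_width: 0.0301
grip_force: 18.0
```

Emit:
{"name": "move_arm", "arguments": {
  "series": "0.5 0 0 0 0 0;1 0 0 0 0 0;1.5 0 0 0 0 0;2 0 0 0 0 0;2 0 0 0 0 0"
}}

```text
time: 8.4
position: [0.581, 0.2297, 0.0487]
tool_rot: [0.998, -0.057, -0.001, 0.0]
ft_force: [-5.4, 0.8, 2.2]
grip_width: 0.0299
grip_force: 18.0
```

Emit:
{"name": "move_arm", "arguments": {
  "series": "0.5 0 -0.3 0 0 0;1 0 -0.3 0 0 0;1.5 0 -0.3 0 0 0;2 0 -0.3 0 0 0;2 0 -0.3 0 0 0"
}}

```text
time: 8.82
position: [0.5825, 0.2294, 0.0487]
tool_rot: [0.998, -0.056, -0.002, 0.0]
ft_force: [-6.2, 0.4, 2.7]
grip_width: 0.0298
grip_force: 18.0
```

Emit:
{"name": "move_arm", "arguments": {
  "series": "0.5 0 -0.3 0 0 0;1 0 -0.3 0 0 0;1.5 0 -0.3 0 0 0;2 0 -0.3 0 0 0;2 0 -0.3 0 0 0"
}}

```text
time: 9.23
position: [0.584, 0.2291, 0.0487]
tool_rot: [0.998, -0.056, -0.002, 0.0]
ft_force: [-6.5, 0.8, 1.5]
grip_width: 0.0298
grip_force: 18.0
```

Emit:
{"name": "move_arm", "arguments": {
  "series": "0.5 0 -0.2 0 0 0;1 0 -0.2 0 0 0;1.5 0 -0.2 0 0 0;2 0 -0.2 0 0 0;2 0 -0.2 0 0 0"
}}

```text
time: 9.65
position: [0.5849, 0.2289, 0.0487]
tool_rot: [0.998, -0.056, -0.004, 0.001]
ft_force: [-7.4, -0.0, 2.0]
grip_width: 0.03
grip_force: 18.0
```

```bash
python3 - <<'E'
from a import *
w=shot('wrist'); s=shot('side')
print('mid',[(d['xyz'].round(3) if hasattr(d['xyz'],'round') else d['xyz'],round(d['p'],2)) for d in robot.tip_of(s,'sleeve_mid')][:2],[(d['xyz'],round(d['p'],2)) for d in robot.tip_of(s,'leg_axis')][:2])
S=s['img'][190:310,130:310]
a=np.zeros((600,800,3),np.uint8)
b=cv2.resize(w['img'][:,120:420],(469,600)); a[:,:469]=b
b=cv2.resize(S,(331,221)); a[:221,469:]=b
cv2.imwrite('pics/c1.png',a[:,:,::-1])
E
```

```text
mid [([0.5156, 0.2395, 0.0444], 0.86)] [([0.5794, 0.2317, 0.0478], 0.97)]
```

View pics/c1.png

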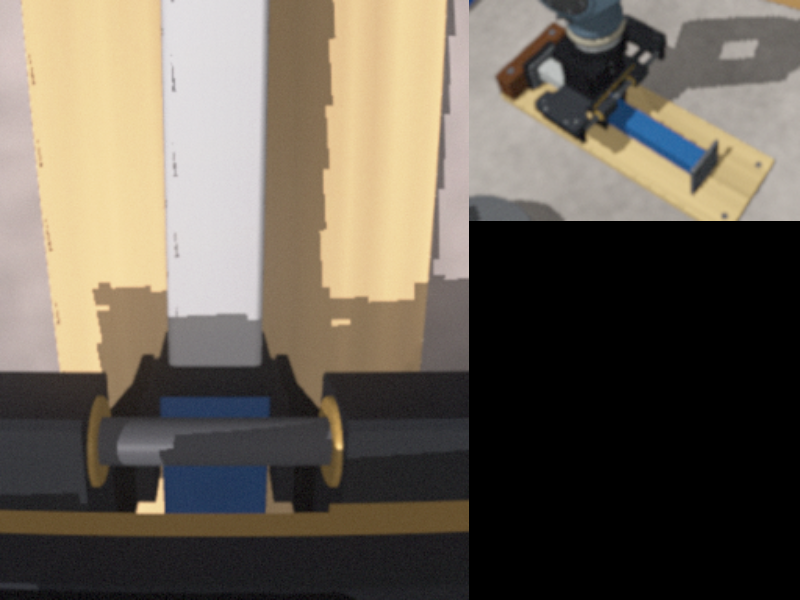

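The side view shows the sleeve and button moved on together by about 32 mm, with no slip visible and the collar (y≈365–395 in the wrist view) still at the fingers. I keep pushing.

Emit:
{"name": "move_arm", "arguments": {
  "series": "0.5 0 -0.2 0 0 0;1 0 -0.2 0 0 0;1.5 0 -0.2 0 0 0;2 0 -0.2 0 0 0;2 0 -0.2 0 0 0"
}}

```text
time: 10.27
position: [0.5854, 0.2288, 0.0486]
tool_rot: [0.998, -0.056, -0.005, 0.001]
ft_force: [-9.9, 2.0, 2.2]
grip_width: 0.0299
grip_force: 18.0
```

Emit:
{"name": "move_arm", "arguments": {
  "series": "0.5 0 -0.2 0 0 0;1 0 -0.2 0 0 0;1.5 0 -0.2 0 0 0;1.5 0 -0.2 0 0 0"
}}

```text
time: 10.6
position: [0.5896, 0.2282, 0.0487]
tool_rot: [0.998, -0.056, -0.002, 0.001]
ft_force: [-4.4, 1.0, -2.6]
grip_width: 0.0299
grip_force: 18.0
```

Breakthrough: the sleeve jumped 4 mm and the force fell. I slide on towards about 30 mm.

Emit:
{"name": "move_arm", "arguments": {
  "series": "2 0 0 0 0 0;4 0 0 0 0 0;6 0 0 0 0 0;8 0 0 0 0 0;10 0 0 0 0 0;12 0 0 0 0 0;14 0 0 0 0 0;16 0 0 0 0 0"
}}

```text
time: 11.27
position: [0.6055, 0.2265, 0.0487]
tool_rot: [0.998, -0.056, -0.003, 0.001]
ft_force: [-5.6, -0.8, -2.2]
grip_width: 0.0298
grip_force: 18.0
```

Emit:
{"name": "move_arm", "arguments": {
  "series": "1 0 0 0 0 0;2 0 0 0 0 0;3 0 0 0 0 0;4 0 0 0 0 0;5 0 0 0 0 0;6 0 0 0 0 0;7 0 0 0 0 0;8 0 0 0 0 0"
}}

```text
time: 11.93
position: [0.6147, 0.2255, 0.0488]
tool_rot: [0.998, -0.057, -0.001, 0.0]
ft_force: [-4.7, -0.1, -7.7]
grip_width: 0.03
grip_force: 18.0
```

```bash
python3 - <<'E'
from a import *
s=shot('side');t=shot('top')
for c in (s,t): print([(np.round(d['xyz'],3),round(d['p'],2)) for n in('sleeve_mid','leg_axis') for d in robot.tip_of(c,n)[:1]])
E
```

```text
[(array([0.578, 0.235, 0.047]), 0.96)]
[(array([ 0.533, -0.193,  0.004]), 0.75)]
```

Emit:
{"name": "move_arm", "arguments": {
  "series": "1 0 0.3 0 0 0;2 0 0.3 0 0 0;3 0 0.3 0 0 0;4 0 0.3 0 0 0;4 0 0.3 0 0 0"
}}

```text
time: 12.65
position: [0.6202, 0.2254, 0.0495]
tool_rot: [0.998, -0.057, 0.001, -0.0]
ft_force: [-2.9, -0.8, -6.6]
grip_width: 0.03
grip_force: 18.0
```

Emit:
{"name": "move_arm", "arguments": {
  "series": "0.5 0 0.5 0 0 0;1 0 0.8 0 0 0;1.5 0 0.8 0 0 0;2 0 0.8 0 0 0;2.5 0 0.8 0 0 0;2.5 0 0.8 0 0 0"
}}

```text
time: 13.15
position: [0.6227, 0.2252, 0.0495]
tool_rot: [0.998, -0.057, 0.001, -0.0]
ft_force: [-5.2, -0.5, -2.0]
grip_width: 0.0297
grip_force: 18.0
```

Emit:
{"name": "move_arm", "arguments": {
  "series": "0.5 0 0.2 0 0 0;1 0 0.2 0 0 0;1.5 0 0.2 0 0 0;2 0 0.2 0 0 0;2.5 0 0.2 0 0 0;2.5 0 0.2 0 0 0"
}}

```text
time: 13.65
position: [0.6249, 0.225, 0.0492]
tool_rot: [0.998, -0.057, 0.0, -0.0]
ft_force: [-4.6, -0.4, -2.2]
grip_width: 0.0293
grip_force: 18.0
```

Emit:
{"name": "move_arm", "arguments": {
  "series": "0.5 0 0.2 0 0 0;1 0 0.2 0 0 0;1.5 0 0.2 0 0 0;2 0 0.2 0 0 0;2.5 0 0.2 0 0 0;3 0 0.2 0 0 0;3 0 0.2 0 0 0"
}}

```text
time: 14.23
position: [0.6278, 0.2246, 0.0489]
tool_rot: [0.998, -0.057, 0.0, -0.0]
ft_force: [-4.4, -0.1, -0.8]
grip_width: 0.03
grip_force: 18.0
```

Emit:
{"name": "move_arm", "arguments": {
  "series": "0.5 0 0 0 0 0;1 0 0 0 0 0;1.5 0 0 0 0 0;2 0 0 0 0 0;2.5 0 0 0 0 0;3 0 0 0 0 0;3 0 0 0 0 0"
}}

```text
time: 14.82
position: [0.6309, 0.2243, 0.0489]
tool_rot: [0.998, -0.057, 0.0, -0.0]
ft_force: [-3.6, 0.2, -0.9]
grip_width: 0.0297
grip_force: 18.0
```

Emit:
{"name": "move_arm", "arguments": {
  "series": "0.5 0 0 0 0 0;1 0 0 0 0 0;1.5 0 0 0 0 0;2 0 0 0 0 0;2.5 0 0 0 0 0;3 0 0 0 0 0;3 0 0 0 0 0"
}}

```text
time: 15.4
position: [0.6354, 0.2238, 0.0488]
tool_rot: [0.998, -0.057, 0.002, -0.0]
ft_force: [-1.0, -1.2, -0.8]
grip_width: 0.0299
grip_force: 18.0
```

Emit:
{"name": "move_arm", "arguments": {
  "series": "0.5 0 0 0 0 0;1 0 0 0 0 0;1.5 0 0 0 0 0;2 0 0 0 0 0;2 0 0 0 0 0"
}}

```text
time: 15.82
position: [0.6361, 0.2238, 0.0487]
tool_rot: [0.998, -0.057, 0.001, -0.0]
ft_force: [-1.1, 1.0, 1.3]
grip_width: 0.0299
grip_force: 18.0
```

Emit:
{"name": "move_arm", "arguments": {
  "series": "0.5 0 0 0 0 0;1 0 0 0 0 0;1.5 0 0 0 0 0;2 0 0 0 0 0;2 0 0 0 0 0"
}}

```text
time: 16.23
position: [0.6374, 0.2236, 0.0487]
tool_rot: [0.998, -0.056, 0.0, -0.0]
ft_force: [-3.6, 1.6, 5.6]
grip_width: 0.0301
grip_force: 18.0
```

```bash
python3 - <<'E'
from a import *
s=shot('side');t=shot('top')
for c in (s,t): print([(np.round(d['xyz'],3),round(d['p'],2)) for n in('sleeve_mid','leg_axis','leg','batten') for d in robot.tip_of(c,n)[:1]])
print(robot.get_obs()['ft_force'])
E
```

```text
[(array([0.567, 0.233, 0.046]), 0.75), (array([0.575, 0.233, 0.047]), 0.87), (array([0.577, 0.227, 0.018]), 0.71), (array([0.723, 0.209, 0.013]), 0.77)]
[(array([ 0.798, -0.002, -0.001]), 0.46), (array([0.724, 0.211, 0.012]), 0.77)]
[-4.10228704  1.91398133  5.67405414]
```

Emit:
{"name": "move_arm", "arguments": {
  "series": "0.5 0 -0.4 0 0 0;1 0 -0.4 0 0 0;1.5 0 -0.4 0 0 0;2 0 -0.4 0 0 0;2 0 -0.4 0 0 0"
}}

```text
time: 17.15
position: [0.6392, 0.2231, 0.0487]
tool_rot: [0.998, -0.057, -0.0, 0.0]
ft_force: [-3.9, 1.2, 4.8]
grip_width: 0.0299
grip_force: 18.0
```

Emit:
{"name": "move_arm", "arguments": {
  "series": "0.5 0 -0.4 0 0 0;1 0 -0.4 0 0 0;1.5 0 -0.4 0 0 0;2 0 -0.4 0 0 0;2 0 -0.4 0 0 0"
}}

```text
time: 17.57
position: [0.6399, 0.2229, 0.0486]
tool_rot: [0.998, -0.057, -0.002, 0.0]
ft_force: [-4.9, 1.2, 4.3]
grip_width: 0.0301
grip_force: 18.0
```

```bash
python3 - <<'E'
from a import *
import pickle
w=shot('wrist'); s=shot('side');pickle.dump((w,s),open('w3.pkl','wb'))
a=np.zeros((600,800,3),np.uint8)
a[:300,:400]=cv2.resize(w['img'][:300],(400,300) ) if 0 else cv2.resize(w['img'][0:300,60:460],(400,300))
a[:300,400:]=cv2.resize(s['img'][190:280,140:260],(400,300))
a[300:,:400]=cv2.resize(s['img'][225:315,190:310],(400,300))
cv2.imwrite('pics/c2.png',a[:,:,::-1])
print(robot.get_obs()['ft_force'])
E
```

```text
[-6.13099643  2.17615906  3.7409636 ]
```

View pics/c2.png

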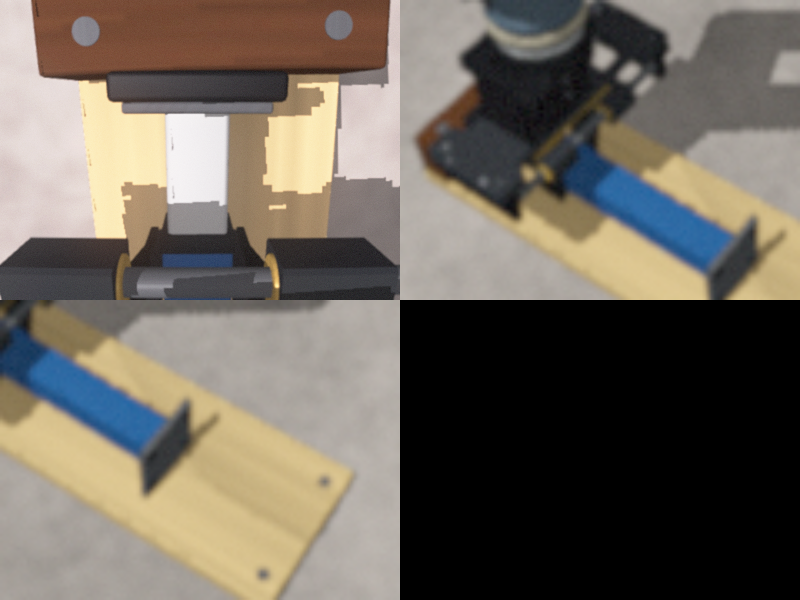

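```bash
python3 - <<'E'
from a import *
import pickle
w2=pickle.load(open('w2.pkl','rb')); w,s=pickle.load(open('w3.pkl','rb'))
a=back(w2,[(247,9),(247,167)],.0575);print(a,np.linalg.norm(a[0]-a[1]))
a=back(w,[(258,112),(258,232)],.0575);print(a,np.linalg.norm(a[0]-a[1]))
print(w['img'][95:130,258].astype(int).sum(1),w['img'][222:245,258].astype(int).sum(1))
E
```

```text
[[0.68106982 0.21774466 0.0575    ]
 [0.57320954 0.2308635  0.0575    ]] 0.10865516980823303
[[0.70979215 0.21501871 0.0575    ]
 [0.66117795 0.22050584 0.0575    ]] 0.04892288748313921
[184 166 153 143 134 132 178 276 335 368 376 381 379 382 372 359 337 309
 468 705 724 721 721 721 720 719 720 720 720 721 721 717 717 720 718] [422 430 424 425 425 424 420 427 418 423 427 368 256 153 133 139 136 139
 139 133 127 146 134]
```

By image the slide is about 56–59 mm, so the button may already be out. I release, rise and look at it.

Emit:
{"name": "move_arm", "arguments": {
  "series": "0 0 0 0 0 0;0 0 0 0 0 0;0 0 0 0 0 0;-30 0 -40 0 0 0;-60 0 -80 0 0 0;-78 0 -115 0 0 0;-78 0 -115 0 0 0;-78 0 -115 0 0 0",
  "jaw": 0.75
}}

```text
time: 18.33
position: [0.5653, 0.2325, 0.168]
tool_rot: [0.998, -0.056, 0.004, -0.001]
ft_force: [-0.5, 0.2, -0.6]
grip_width: 0.0645
grip_force: 0.0
```

Emit:
{"name": "move_arm", "arguments": {
  "series": "0 0 0 0 0 0;0 0 0 0 0 0"
}}

```text
time: 18.5
position: [0.5646, 0.2313, 0.1631]
tool_rot: [0.998, -0.057, 0.0, 0.0]
ft_force: [-0.1, -0.3, -0.2]
grip_width: 0.0649
grip_force: 0.0
```

```bash
python3 - <<'E'
from a import *
import pickle
w=shot('wrist');pickle.dump(w,open('w4.pkl','wb'))
o=robot.get_obs();print(o['position'],o['tool_rot'],o['time'])
for n in ('leg_axis','sleeve_mid'): print([(d['xyz'],d['p']) for d in robot.tip_of(w,n)][:1])
print('btn',[(np.round(d['xyz'],3).tolist(),round(d['p'],2)) for d in robot.search_frame(w,'leg_button')][:3])
a=cv2.resize(w['img'][0:270,180:370,::-1],None,fx=2.2,fy=2.2,interpolation=cv2.INTER_CUBIC);cv2.imwrite('pics/w4.png',a)
E
```

```text
[0.56437073 0.2312062  0.16253117] [ 9.98381962e-01 -5.68601753e-02 -5.51722267e-04  2.73078924e-04] 18.55
[([0.5809, 0.23, 0.0462], 0.92)]
[([0.5684, 0.2308, 0.0465], 0.61)]
btn [([0.581, 0.211, 0.051], 0.66)]
```

View pics/w4.png

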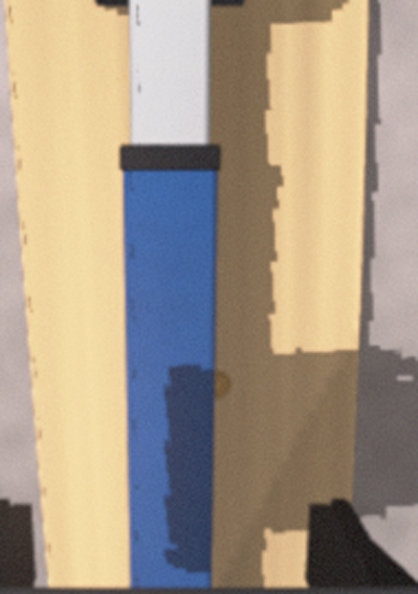

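The button shows at crop (221,384), protruding right of the sleeve edge (x≈213–231) as much as it did at the start. I compute how far it sticks out, the slide and the carry grasp.

```bash
python3 - <<'E'
from a import *
import pickle
w=pickle.load(open('w4.pkl','rb'))
f=lambda x,y:(180+x/2.2,y/2.2)
L=back(w,[f(124,200),f(130,580)],.06);R=back(w,[f(218,200),f(211,580)],.06)
print(L.round(4).tolist(),R.round(4).tolist(),[np.degrees(np.arctan2(*(P[0]-P[1])[[1,0]])) for P in(L,R)])
b=back(w,[f(221,384),f(231,384)],.045); c=back(w,[f(168,146),f(168,168)],.06)
print(b.round(4),c.round(4))
ax=(L[0]+R[0])/2; d=((L+R)/2)[0]-((L+R)/2)[1]; d/=np.linalg.norm(d); n=np.array([-d[1],d[0],0])
print('lateral btn centre,tip',[(p-ax)@n for p in b],'collar-btn',[(p-b[0])@d for p in c], 'btn on axis', ax+d*((b[0]-ax)@d))
w2=pickle.load(open('w2.pkl','rb'))
L=back(w2,[f(107,400),f(111,580)],.06);R=back(w2,[f(193,400),f(190.5,580)],.06);ax=(L[0]+R[0])/2
b=back(w2,[f(200,416),f(208,416)],.045); print('old lateral',[(p-ax)@n for p in b],(back(w2,[f(149,368)],.06)[0]-b[0])@d)
t=shot('top');s=shot('side')
for q in(t,s):
  for m in ('carton','leg_packed'): print(m,[(np.round(e['xyz'],4).tolist(),round(e['p'],2)) for e in robot.tip_of(q,m)[:1]])
# carton rim corners (px in t0 full image)
g=lambda x,y:(150+x/3.4,125+y/3.4)
print('rim inner',back(t,[g(484,97),g(684,70),g(740,352),g(515,380)],.055).round(4).tolist())
print('twin',fitblue(t,(295,150,325,235),.049))
E
```

```text
[[0.645, 0.237, 0.06], [0.5136, 0.252, 0.06]] [[0.6417, 0.2076, 0.06], [0.5102, 0.2228, 0.06]] [np.float64(-6.517525484310913), np.float64(-6.601409069799192)]
[[0.5788 0.2117 0.045 ]
 [0.5784 0.2082 0.045 ]] [[0.6596 0.2214 0.06  ]
 [0.6531 0.2221 0.06  ]]
lateral btn centre,tip [np.float64(-0.017868024261931053), np.float64(-0.02142244285706579)] collar-btn [np.float64(0.07924083299754082), np.float64(0.0726467506683125)] btn on axis [0.5808169  0.22948277 0.06      ]
old lateral [np.float64(-0.017632517754808442), np.float64(-0.020525932055863685)] 0.02085380349874237
carton [([0.5462, -0.2443, -0.0012], 0.84)]
leg_packed [([0.5481, -0.2475, -0.003], 0.69)]
carton [([0.5496, -0.2484, 0.0007], 0.63)]
leg_packed [([0.5384, -0.1974, 0.0012], 0.69)]
rim inner [[0.6794, -0.1341, 0.055], [0.705, -0.3415, 0.055], [0.4133, -0.3838, 0.055], [0.3883, -0.1579, 0.055]]
twin (array([ 0.51101683, -0.19792529]), np.float64(5.986480573711028), array([ 0.4270567 , -0.20672982]), array([ 0.59650993, -0.18895999]), np.float64(0.1703824054850983), array([-0.01424372,  0.01428102]))
```

Slide is about 58 mm and the button's protrusion equals the start value, so step 1 is done. I grasp at button +18 mm, clear of both button and holes and near the centre of mass.

Emit:
{"name": "move_arm", "arguments": {
  "series": "15 0 35 0 0 0;34 0 70 0 0 0;34 0 100 0 0 0;34 0 111 0 0 0;34 0 114 0 0 0;34 0 114 0 0 0;34 0 114 0 0 0",
  "jaw": 0.65
}}

```text
time: 19.58
position: [0.5983, 0.2282, 0.0515]
tool_rot: [0.998, -0.056, 0.001, -0.0]
ft_force: [0.3, -0.1, -0.1]
grip_width: 0.0565
grip_force: 0.0
```

Emit:
{"name": "move_arm", "arguments": {
  "series": "0 0 0 0 0 0;0 0 0 0 0 0;0 0 0 0 0 0;0 0 0 0 0 0;0 0 0 0 0 0;0 0 0 0 0 0",
  "jaw": 0,
  "newtons": 25
}}

```text
time: 20.08
position: [0.5979, 0.2278, 0.0507]
tool_rot: [0.998, -0.056, 0.0, 0.0]
ft_force: [-0.7, -1.0, 3.2]
grip_width: 0.0297
grip_force: 25.0
```

Emit:
{"name": "move_arm", "arguments": {
  "series": "-2 0 -2 0 0 0;-4 0 -6 0 0 0;-6 0 -15 0 0 0;-8 0 -30 0 0 0;-10 0 -50 0 0 0;-10 0 -75 0 0 0;-10 0 -95 0 0 0;-10 0 -100 0 0 0"
}}

```text
time: 20.75
position: [0.59, 0.2296, 0.1549]
tool_rot: [0.998, -0.056, 0.004, -0.001]
ft_force: [0.7, -0.2, -5.1]
grip_width: 0.0296
grip_force: 25.0
```

Emit:
{"name": "move_arm", "arguments": {
  "series": "1 15 -5 0 0 0;2 40 -10 0 0 -2;3 75 -15 0 0 -4;5 112 -20 0 0 -6;7 150 -20 0 0 -8;9 188 -20 0 0 -10;11 226 -20 0 0 -12;12 264 -20 0 0 -12.7"
}}

```text
time: 21.42
position: [0.5685, -0.0368, 0.1695]
tool_rot: [0.998, 0.055, -0.001, -0.0]
ft_force: [-0.1, 0.2, -5.7]
grip_width: 0.0296
grip_force: 25.0
```

Emit:
{"name": "move_arm", "arguments": {
  "series": "-6 36 0 0 0 0;-12 72 0 0 0 0;-19 108 0 0 0 0;-25 144 0 0 0 0;-31 180 0 0 0 0;-37 216 0 0 0 0;-42 245 0 0 0 0;-44 257 0 0 0 0"
}}

```text
time: 22.08
position: [0.5527, -0.3003, 0.1695]
tool_rot: [0.999, 0.052, -0.0, 0.001]
ft_force: [0.9, -0.2, -4.7]
grip_width: 0.03
grip_force: 25.0
```

Emit:
{"name": "move_arm", "arguments": {
  "series": "0 0 15 0 0 0;0 0 30 0 0 0;0 0 35 0 0 0;0 0 35 0 0 0"
}}

```text
time: 22.42
position: [0.5518, -0.2935, 0.1327]
tool_rot: [0.999, 0.054, -0.002, -0.002]
ft_force: [-0.6, -0.3, -6.0]
grip_width: 0.0296
grip_force: 25.0
```

```bash
python3 - <<'E'
from a import *
t=shot('top');s=shot('side');w=shot('wrist')
o=robot.get_obs();print(o['position'],o['tool_rot'],o['time'])
for q in(t,s,w):
  for m in ('leg_axis','sleeve_mid','carton'): print(m,[(np.round(e['xyz'],4).tolist(),round(e['p'],2)) for e in robot.tip_of(q,m)[:1]])
# outline of carton inside at rim & intended leg overlaid
def ov(c,cx,cy,yaw):
    im=c['img'][:,:,::-1].copy();R=np.array([[np.cos(yaw),-np.sin(yaw)],[np.sin(yaw),np.cos(yaw)]])
    for h,k,col in((.145,.1,(0,0,255)),):
        P=np.array([[h,k],[h,-k],[-h,-k],[-h,k]])@R.T+[cx,cy]
        for z in (.004,.055):
            cv2.polylines(im,[proj(c,np.c_[P,np.full(4,z)]).round().astype(int)],True,(0,0,255) if z>.01 else (0,255,0),1)
    return im
y=np.radians(6.2)
A=ov(t,.548,-.247,y)[130:255,265:385];B=ov(s,.548,-.247,y)[110:210,225:355];C=ov(w,.548,-.247,y)
a=np.zeros((600,800,3),np.uint8);a[:300,:288]=cv2.resize(A,(288,300));a[:300,400:790]=cv2.resize(B,(390,300));a[300:,:400]=cv2.resize(C,(400,300))
cv2.imwrite('pics/p1.png',a)
E
```

```text
[ 0.55423146 -0.29473521  0.13549604] [9.98512648e-01 5.45196105e-02 2.44570908e-04 2.09417252e-04] 22.5667
leg_axis []
sleeve_mid [([0.7225, 0.2069, 0.0122], 0.6)]
carton [([0.5511, -0.2436, -0.0024], 0.82)]
leg_axis [([0.5324, -0.293, 0.1299], 0.55)]
sleeve_mid [([0.528, -0.2941, 0.1289], 0.86)]
carton [([0.5498, -0.2455, 0.001], 0.81)]
leg_axis [([0.5381, -0.2978, 0.1277], 0.66)]
sleeve_mid [([0.5236, -0.2967, 0.1293], 0.57)]
carton [([0.5476, -0.2434, -0.0019], 0.64)]
```

View pics/p1.png

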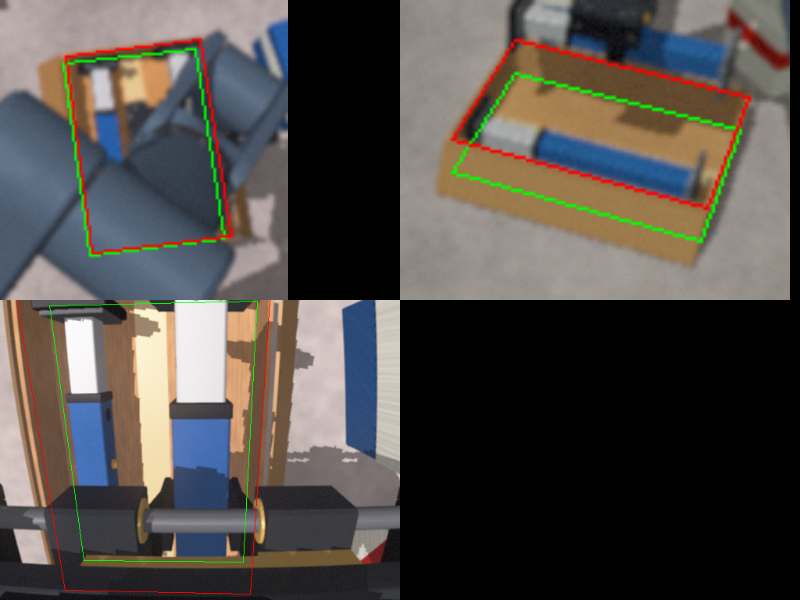

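The overlay of the carton's inside matches in the top and side views. The leg hangs over the free half, parallel to the twin, with its ends inside. Lowering.

Emit:
{"name": "move_arm", "arguments": {
  "series": "0 1 15 0 0 0;0 1 30 0 0 0;0 1 45 0 0 0;0 1 60 0 0 0;0 1 72 0 0 0;0 1 80 0 0 0;0 1 83 0 0 0;0 1 83 0 0 0"
}}

```text
time: 23.68
position: [0.5538, -0.2957, 0.0513]
tool_rot: [0.999, 0.054, -0.0, -0.0]
ft_force: [-0.1, -0.2, -4.3]
grip_width: 0.0296
grip_force: 25.0
```

Emit:
{"name": "move_arm", "arguments": {
  "series": "0 0 2 0 0 0;0 0 4 0 0 0;0 0 6 0 0 0;0 0 7.5 0 0 0;0 0 9 0 0 0;0 0 10 0 0 0;0 0 10 0 0 0;0 0 10 0 0 0"
}}

```text
time: 24.35
position: [0.554, -0.2959, 0.042]
tool_rot: [0.999, 0.054, -0.0, -0.0]
ft_force: [-0.0, -0.1, -5.0]
grip_width: 0.0296
grip_force: 25.0
```

Emit:
{"name": "move_arm", "arguments": {
  "series": "0 0 0.5 0 0 0;0 0 1 0 0 0;0 0 1.5 0 0 0;0 0 2 0 0 0;0 0 2.5 0 0 0;0 0 3 0 0 0;0 0 3 0 0 0;0 0 3 0 0 0"
}}

```text
time: 25.02
position: [0.554, -0.2959, 0.0397]
tool_rot: [0.999, 0.054, 0.0, 0.0]
ft_force: [-2.6, 1.3, 1.7]
grip_width: 0.03
grip_force: 25.0
```

The leg is on the floor: the height matches and the load is off the gripper. I release, then rise.

Emit:
{"name": "move_arm", "arguments": {
  "series": "0 0 0 0 0 0;0 0 0 0 0 0;0 0 0 0 0 0;0 0 0 0 0 0;0 0 0 0 0 0",
  "jaw": 0.55
}}

```text
time: 25.43
position: [0.5543, -0.2962, 0.0391]
tool_rot: [0.999, 0.054, 0.0, 0.0]
ft_force: [-0.4, 0.3, -0.1]
grip_width: 0.0465
grip_force: 0.0
```

Emit:
{"name": "move_arm", "arguments": {
  "series": "0 0 -10 0 0 0;0 0 -25 0 0 0;0 0 -50 0 0 0;0 0 -80 0 0 0;0 0 -115 0 0 0;-20 0 -150 0 0 0;-60 0 -170 0 0 0;-60 0 -170 0 0 0"
}}

```text
time: 26.1
position: [0.4917, -0.3033, 0.2139]
tool_rot: [0.999, 0.054, 0.001, 0.002]
ft_force: [0.0, 0.0, 0.3]
grip_width: 0.048
grip_force: 0.0
```

Emit:
{"name": "move_arm", "arguments": {
  "series": "0 0 0 0 0 0;0 0 0 0 0 0;0 0 0 0 0 0"
}}

```text
time: 26.35
position: [0.4948, -0.3022, 0.2084]
tool_rot: [0.999, 0.054, -0.0, -0.0]
ft_force: [0.4, 0.6, 0.7]
grip_width: 0.0475
grip_force: 0.0
```

```bash
python3 - <<'E'
from a import *
s=shot('side');w=shot('wrist')
o=robot.get_obs();print(o['position'],o['time'],o['ft_force'],o['grip_width'])
for q in(s,w):
  for m in ('leg_axis','sleeve_mid','leg_packed','carton'): print(m,[(np.round(e['xyz'],4).tolist(),round(e['p'],2)) for e in robot.tip_of(q,m)[:2]])
a=np.zeros((600,800,3),np.uint8);a[:,:][:384,:512]=w['img'];a[:216,512:]=cv2.resize(s['img'][100:210,215:362],(288,216));cv2.imwrite('pics/p2.png',a[:,:,::-1])
E
```

```text
[ 0.49486364 -0.30203677  0.20782015] 26.45 [ 0.46596605 -0.46226143  0.05015058] 0.04780605717783501
leg_axis [([0.5347, -0.2951, 0.0365], 0.64)]
sleeve_mid [([0.5233, -0.297, 0.0332], 0.86)]
leg_packed [([0.5348, -0.1938, 0.0043], 0.74), ([0.7244, 0.2077, 0.012], 0.24)]
carton [([0.5498, -0.2428, -0.0005], 0.65)]
leg_axis [([0.5378, -0.2971, 0.0332], 0.55)]
sleeve_mid []
leg_packed [([0.5356, -0.1948, 0.0015], 0.96)]
carton [([0.55, -0.2423, -0.0008], 0.57)]
```

View pics/p2.png

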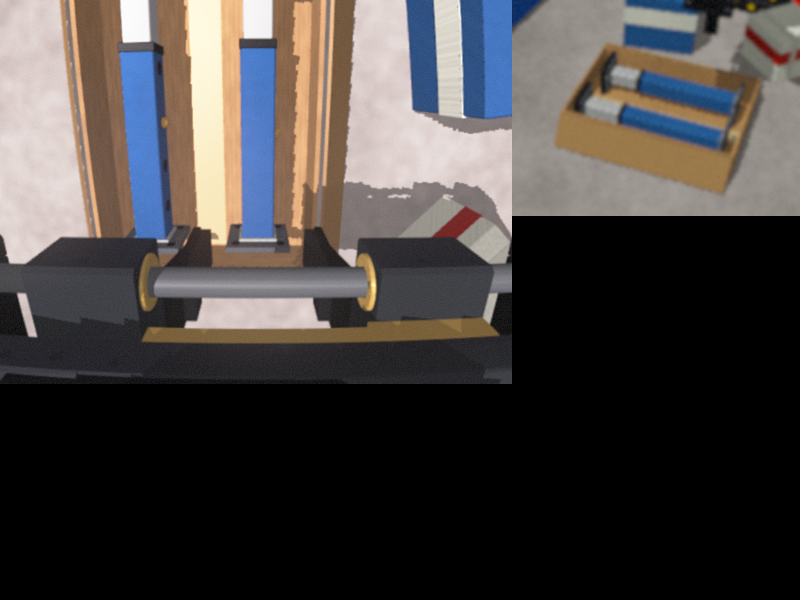

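The picture shows the leg flat in the free half beside the untouched twin. Its button is out at about (277,133), and the gripper is clear above.

```bash
python3 -c "
from rig import robot
print(robot.hand_in())"
```

```text
the job is handed in; nothing more can be done
None
```

The job is handed in; no verdict came back. The sleeve is about 58 mm along with the button out in its next hole, and the leg lies flat and released beside the untouched twin, at about 26 s of the 61 s allowed.

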